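Load the scent bottle into the latched warmer

ROBOT

A 7-joint arm with a two-finger parallel gripper is mounted at the origin on the work surface. World frame = base frame: x ahead of the robot, y to its left, z up, the work surface at z = 0. Lengths are in m, angles in rad, forces in N, time in s.
With the tool pointing down it reaches from about 0.425 to 0.925 m from the base axis. Payload 6.8 kg.
Tool frame: the origin (TCP) lies at the very end of the fingers, on their centre line; the grasp point (between the pads) lies 19 mm behind it (r.tcp_to_grasp is the distance from the TCP to the grasp point, in m); z points along the fingers, y is the line along which they close (so a half turn about z gives the same grasp; the last joint's range is limited). The gripper opens to 85 mm and grips with 20 to 120 N. Pads are 22 mm wide; open, the fingers measure 114 mm over their backs; the gripper's body (76 mm by 85 mm) begins 54 mm behind the grasp point. The pads swing forward as they close: fully open they stand 13 mm farther back than shut.
Start: joints at [1.019, 0.477, 0.022, 1.555, -0.011, 1.109, -0.083], TCP at [0.29, -0.61, 0.231] pointing down, gripper open.
Joint ranges: [-2.96, 2.96], [-0.34, 2.1], [-1.41, 1.46], [0.24, 2.44], [-1.37, 4.51], [0.17, 1.92], [-2.96, 2.96]. Speed limits (rad/s): [2.39, 2.39, 3.14, 3.14, 3.14, 3.14, 3.14].

INTERFACE

Orientations are given as a rotation vector (axis times angle).
In Python, from bench import r gives the robot as it stands.
- The arm moves only by the tool step_arm, never from a script. Its argument "moves" is a list of rows, each a list of 7 numbers: the shift along the tool's x, y, z in mm, then the turn, a rotation vector about the tool's x, y, z in rad, then the finger opening in mm, from 0 to 85.4. A call has 1 to 8 rows; each row is the pose to reach, as a shift and turn from the pose commanded when the call began, along the tool's axes at that moment; what a row does not reach only later rows make up. A row lasts 1/10 s, in which the tool goes at most 50 mm and 8.59 degrees, less where a joint would pass 70% of its speed; a pose out of reach is approached as far as the arm can. A call with a gripper value outside its range is refused whole. The fingers move at their own pace and stop on an object; "grip_force" is the grip in N (left out, the last holds). Time passes only in rows, so rows that repeat a pose let the fingers close. It gives the time, the measured TCP pose, the force, the opening and the grip force at its end, in the units of the state.
- r.get_obs(): the state, without advancing time (a new reading comes with each control period).
- r.grab_frame(name): name is "scene" or "side" or "wrist"; returns a dict with "image" (480x640x3 uint8, red, green, blue), "depth" (480x640 float32, m along the optical axis (not along the pixel's ray), 0 where there is no reading), "mtx" (3x3 intrinsics, pixels), "k1" (the pictures are not rectified: a ray, as slopes to the right and down, at radius r is drawn at 1 + k1 r^2 times it, then the intrinsics apply), "rvec" (rotation vector, rad) and "tvec" (3), from world to camera coordinates, as OpenCV has them. Camera axes: x right, y down, z forward; pixel columns grow to the right and rows downward; lengths in m; the calibration is good to about 2 mm. A picture is of the moment at which its call begins.
- r.hand_in(): hands the job in; it is judged then, once.
The state is a dict: "clock": time; "joints": joint angles; "qvel": joint speeds; "tau": joint torques, N m; "tcp_pos": TCP position; "orientation": TCP orientation; "contact_force": force on the tool from outside, world axes, zero at the start; "moment": the same for the moment, N m; "grip_width": finger opening in m; "gripper_force": force on a finger pad.
Only numpy, scipy, OpenCV 4.12 (cv2) and the standard library are available. Lean on these libraries where they do the work, as an engineer would, in place of code of your own. Each camera call takes 0.05 s, during which the arm holds its last target. There are 200 camera calls.

TASK

Warm the scent bottle with the red stopper: press the blue pad of the warmer down and let go so that its sprung lid opens, stand the bottle upright and fully down in the well, then swing the lid shut and press it until it latches and stays shut by itself. Press gently, only until you feel the lid bottom, ram nothing, do not let the bottle fall or tip, and leave the other things on the table where they are.

Things in the scene. Friction and masses are not known exactly. Their poses are not given: they have to be found in the camera images.
- warmer: White and grey bench warmer, fixed to the table, 150 mm long (its x), 134 mm wide (its y). Origin: centre of its underside; front = -x side, z up. White outer base 75 mm high; inside it a grey plinth, 124 x 108 mm, rises to a flat deck 95 mm high, which the shut lid covers. A round well is in the middle of the deck. More than 30 N on warmer or lid damages it.
- well (a point): Centre of the mouth of the round well, at deck level (95 mm over the table). The well is about 43 mm across, 62 mm deep, with a small chamfer; axes as the warmer's. A bottle standing on the well floor has its underside 62 mm below this point and its stopper's top 34 mm above it.
- lid (a joint): Lid angle, rad: 0 shut and latched, 1.6 fully open (about upright), negative when pressed below the latched position. White box-like cover 150 long, 134 wide, 51 mm high, open below, walls 4 mm, 0.16 kg, hinged at its rear lower edge. A damped spring always drives it open (1 to 3 N at the front edge); it rises fully in about 2 s. Shut, its flat top is 144 mm over the table.
- lid_pad (a point): Centre of the top face of the blue press pad (28 x 60 mm, 2 mm thick) on the lid's top near the front edge; moves with the lid: 132 mm ahead of the hinge line and 53 mm above it when shut.
- lid_hinge (a point): Point on the lid's hinge line, mid width, at the rear lower edge of the lid, 93 mm over the table, 75 mm behind the well centre. Its y axis is the hinge line; its x and z axes turn with the lid (shut: x to the rear, z up).
- bottle: The scent bottle: amber glass, white label, RED stopper. 40 mm diameter body up to 52 mm, neck 21 mm wide, stopper a cylinder 26 mm in diameter from 70 to 96 mm height. About 0.13 kg. Origin: centre of the underside, z up. Starts upright on the table.
- amber: Bystander: the same bottle with a BLACK stopper.
- clear: Bystander: the same bottle in clear glass with a WHITE stopper.
- stopperA: Bystander: loose black stopper, 38 mm wide, 26 mm high.
- stopperB: Bystander: another loose black stopper, the same.
- dish: Bystander: shallow clear dish, 84 mm wide, 15 mm high.
- pen: Bystander: blue pen lying flat, 120 mm long.
- scanner: Bystander: black and orange hand-held code scanner lying on its side, about 130 x 160 mm, 40 mm high.
- latch (a point): Slot of the push-push latch in the front of the deck, under the lid's front. Pressing the shut lid down and letting go frees it; pressing the open lid fully down and letting go latches it. It trips about 1 mm before a hard stop that lies 6 to 15 mm below the pad's latched height; where differs by unit and is unseen: feel it. Force stays at 1 to 4 N until the stop, then climbs steeply.
Mind the look-alikes: they are no part of the job. Leave any yellow look-alike of the bottle alone.

How it is judged:
On the way, in this order (a step that is already met when the one before it is completed fails the run):
1. the latch is freed and the lid stands open (over 1.2 rad) (value of joint lid above 1.2 rad), for 0.2 s.
2. with the lid open, the red-stoppered bottle stands fully down in the well, let go (value of joint lid above 1 rad and horizontal distance between bottle and well below 0.006 m and z of bottle in the frame of well below -0.058 m and angle between bottle's own z axis and vertical below 0.1 rad and contact force between bottle and the fingers below 0.2 N), for 0.2 s.
At the end, for the whole second after the job is handed in: The lid is shut and held by its own latch (within 0.025 rad of the latched position), with the red-stoppered bottle upright and at rest in the well: underside at least 58 mm below the deck, within 6 mm of the well's axis, tilted less than 0.1 rad (value of joint lid between -0.025 and 0.025 rad and horizontal distance between bottle and well below 0.006 m and z of bottle in the frame of well below -0.058 m and angle between bottle's own z axis and vertical below 0.1 rad and linear speed of bottle below 0.02 m/s); the robot touches nothing.
It fails at once if the robot presses or strikes the warmer or its lid with more than 30 N (contact force between any of the fingers, the arm and warmer above 30 N).
It fails at once if the bottle is rammed against the warmer (over 80 N) (contact force between bottle and warmer above 80 N).
It fails at once if the bottle falls free (faster than 0.5 m/s while no finger touches it) (linear speed of bottle above 0.5 m/s and contact force between bottle and the fingers below 0.1 N).
It fails at once if the scent bottle is tipped more than 0.6 rad (angle between bottle's own z axis and vertical above 0.6 rad).
It fails at once if another thing on the table is shifted more than 30 mm (distance of any of amber, clear, stopperA, stopperB, dish, pen, scanner from where it was at the start of the episode above 0.03 m).
It also fails if it takes over 72 s, if anything falls off the work surface, if the arm or the gripper's body presses on something with over 40 N, if the wrist force passes 120 N, or if a joint passes its speed limit or range.

## Working session

There is one attempt and no reset: what is moved stays moved. The work goes in short steps, Python scripts to look and compute and a tool call to move; the robot and the scene stay as the last step left them, time stands still between calls to the robot, and variables do not carry over. Pictures are saved under pics/ and viewed, at most 13 in all, crops included, and the job is handed in when it is done.

Besides the shell and the picture viewer there is one more tool, called in YAML: its name, and indented under it one key for each argument. step_arm: Moves the arm, as the interface text tells. Its arguments: {"type":"object","properties":{"moves":{"type":"array","items":{"type":"array","items":{"type":"number"}}},"grip_force":{"type":"number"}},"required":["moves"]}

```bash
mkdir -p pics; ls; cat > h.py <<'E'
import numpy as np, cv2
from bench import r
def world(f,uv,z=None):
    """pixels -> world points by depth (z None) or ray onto plane z"""
    uv=np.asarray(uv,float).reshape(-1,2); K=f["mtx"]; k1=f["k1"]
    d=np.array([k1,0,0,0,0],float)
    n=cv2.undistortPoints(uv.reshape(-1,1,2),K,d).reshape(-1,2)
    R,_=cv2.Rodrigues(np.array(f["rvec"],float)); t=np.array(f["tvec"],float).ravel()
    rays=np.c_[n,np.ones(len(n))]
    C=-R.T@t; D=rays@R
    if z is None:
        s=np.array([f["depth"][int(v),int(u)] for u,v in uv])
    else: s=(z-C[2])/D[:,2]
    return C+D*s[:,None]
def save(f,n): cv2.imwrite("pics/"+n,cv2.cvtColor(f["image"],cv2.COLOR_RGB2BGR))
E
python3 - <<'E'
from h import *
o=r.get_obs();print(o)
a=r.grab_frame("scene");b=r.grab_frame("side")
np.save("scene.npy",a,allow_pickle=True);np.save("side.npy",b,allow_pickle=True)
im=np.vstack([a["image"],b["image"]]);
cv2.imwrite("pics/s1.png",a["image"][:,:,::-1]);cv2.imwrite("pics/d1.png",b["image"][:,:,::-1])
for f in(a,b):
    R,_=cv2.Rodrigues(np.array(f["rvec"],float));print(-R.T@np.array(f["tvec"]).ravel(),R[2],f["k1"])
E
```

```text
pics
{'clock': 0.0, 'joints': array([ 1.01889314,  0.47781912,  0.02236595,  1.55643768, -0.01149635,
        1.10931262, -0.08309978]), 'qvel': array([-8.58369541e-05,  1.27889441e-03,  1.04483055e-03, -6.43792141e-04,
        1.05521002e-04, -9.07073003e-04, -9.34998434e-04]), 'tau': array([ 1.23632843e-03, -5.96445072e+01,  1.60808645e+00, -2.81194943e+01,
        1.23282822e-02,  9.14891105e-03, -2.35823717e-05]), 'tcp_pos': array([ 0.28954739, -0.60909057,  0.2303193 ]), 'orientation': array([-3.06284308e+00, -6.91029821e-01,  8.71219789e-04]), 'contact_force': array([2.21267866e-01, 7.41512343e-01, 4.07373744e-04]), 'moment': array([-0.00150957,  0.06144514,  0.08675967]), 'gripper_force': 0.0, 'grip_width': 0.08523330888885132}
[ 1.16674065 -0.95587064  0.84074626] [-0.47642767  0.69235042 -0.54191103] 0.047742440297246884
[0.22189245 0.82104611 0.63464144] [ 0.29090305 -0.81687396 -0.49808869] 0.020787193198117376
```

View pics/s1.png

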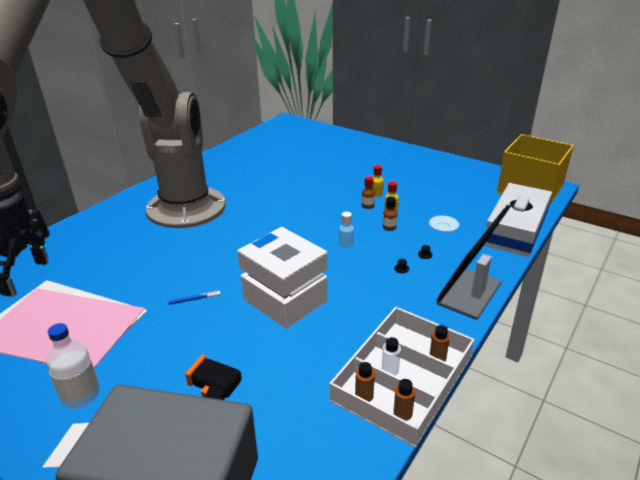

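View pics/d1.png

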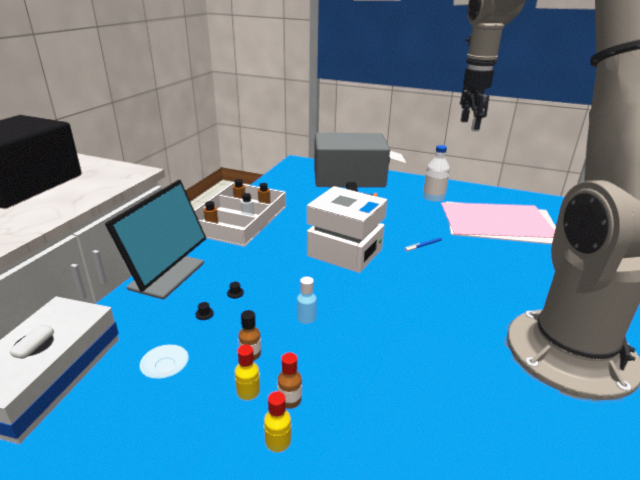

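The scene view shows the shut warmer at about (285,275), with its blue pad at (265,240); side view: warmer (347,228), pad (371,208).
There are three red-stoppered candidates. In scene / side pixels they are A (369,192) / (290,380), B (377,180) / (278,422) and C (392,197) / (247,373). A has amber glass and a white label, so it fits. B and C are yellow look-alikes. I'll confirm with a crop.

```bash
python3 - <<'E'
from h import *
S=np.load("scene.npy",allow_pickle=True).item();D=np.load("side.npy",allow_pickle=True).item()
c1=cv2.resize(S["image"][150:250,340:440],None,fx=4,fy=4,interpolation=2);c2=cv2.resize(D["image"][300:460,200:360],(400,400),interpolation=2)
cv2.imwrite("pics/crop1.png",np.hstack([c1,c2])[:,:,::-1])
def blobs(f,lo,hi,box,zs,name,amin=20):
    x0,y0,x1,y1=box
    h=cv2.cvtColor(f["image"],cv2.COLOR_RGB2HSV);m=cv2.inRange(h,lo,hi)
    M=np.zeros_like(m);M[y0:y1,x0:x1]=m[y0:y1,x0:x1]
    n,l,st,c=cv2.connectedComponentsWithStats(M)
    for i in range(1,n):
        if st[i,4]>=amin:
            print(name,c[i].round(1),st[i],world(f,c[i],zs)[0].round(4),"depth",world(f,c[i])[0].round(4))
    return l
# red stoppers: mid height .083 surface
for f,b,n in((S,(340,150,440,250),"S"),(D,(200,320,340,460),"D")):
    blobs(f,(0,180,90),(5,255,255),b,.083,n+"red")
    blobs(f,(172,180,90),(180,255,255),b,.083,n+"red2")
for f,b,n in((S,(230,225,300,262),"S"),(D,(340,190,395,225),"D")):
    x0,y0,x1,y1=b
    h=cv2.cvtColor(f["image"],cv2.COLOR_RGB2HSV)
    print(n,h[240,265] if n=="S" else h[208,371],h[400,300])
    m=np.zeros(h.shape[:2],np.uint8);m[y0:y1,x0:x1]=cv2.inRange(h,(100,150,60),(116,255,255))[y0:y1,x0:x1]
    nn,l,st,c=cv2.connectedComponentsWithStats(m)
    for i in range(1,nn):
        if st[i,4]>15:
            p=np.argwhere(l==i)[:,::-1];W=world(f,p,.146);ctr=world(f,c[i],.146)[0]
            rc=cv2.minAreaRect((W[:,:2]*1000).astype(np.float32))
            print(n,st[i],ctr.round(4),"rect",rc,world(f,c[i])[0].round(4))
    # lid top: points by depth with z near .144
    ys,xs=np.mgrid[150:330,200:420];P=world(f,np.c_[xs.ravel(),ys.ravel()])
    k=(abs(P[:,2]-.144)<.006)
    mm=np.zeros(h.shape[:2],np.uint8);mm[ys.ravel()[k],xs.ravel()[k]]=255
    nn,l,st,c=cv2.connectedComponentsWithStats(mm);i=1+np.argmax(st[1:,4])
    p=np.argwhere(l==i)[:,::-1];W=world(f,p,.144);print("lid",st[i],cv2.minAreaRect((W[:,:2]*1000).astype(np.float32)),np.median(world(f,p)[:,2]))
E
```

```text
Dred [245.6 354.8] [239 344  15  22 258] [0.528  0.3187 0.083 ] depth [0.5213 0.3298 0.0951]
Dred [288.9 363.7] [283 354  13  21 248] [0.4542 0.311  0.083 ] depth [0.4497 0.321  0.0938]
Dred [276.7 403.4] [269 392  16  24 316] [0.4386 0.39   0.083 ] depth [0.4343 0.3985 0.094 ]
S [104 242 217] [102 222 234]
S [ 230  225   70   37 1137] [ 0.4294 -0.1732  0.146 ] rect ((461.7530822753906, -178.20419311523438), (164.28150939941406, 148.1175079345703), 36.40384292602539) [ 0.2757 -0.0101  0.0012]
lid [ 238  227   90   55 2543] ((521.7694702148438, -184.21884155273438), (141.5492401123047, 158.7105255126953), 80.50543212890625) 0.14533991971255267
D [101 255 235] [120  35  81]
D [358 190  37  35 444] [ 0.4264 -0.2005  0.146 ] rect ((432.29669189453125, -185.6591796875), (92.35211944580078, 184.08921813964844), 23.37687873840332) [ 0.4309 -0.2228  0.1354]
D [360 202  18  10 104] [ 0.4605 -0.1688  0.146 ] rect ((460.2723693847656, -169.1804962158203), (55.066322326660156, 23.95796775817871), 80.63533782958984) [ 0.462  -0.1749  0.143 ]
lid [ 307  187   80   35 1581] ((513.797119140625, -173.2227783203125), (141.77796936035156, 153.2021026611328), 80.34422302246094) 0.14275935548248764
```

View pics/crop1.png

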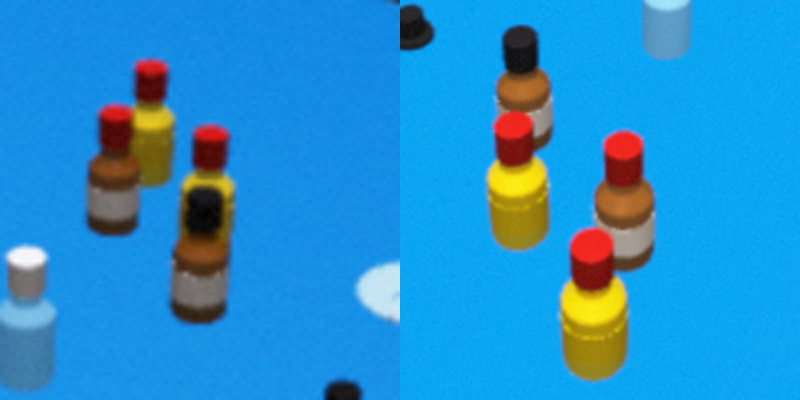

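The crop confirms it: the amber-glass bottle with the red stopper and white label is A (left half at 115,170; right half at 625,200). The two yellow ones stay put, as does the black-stoppered one. Bottle A is near (0.452, 0.316) and the pad near (0.4605, -0.169). The warmer's yaw is about -9.4°, which puts the well near (0.517, -0.178). Both views and the pad-to-centre offset of 57 mm agree.

```bash
cat > go.py <<'E'
import sys
from h import *
from scipy.spatial.transform import Rotation as Ro
def go(x,y,z,yaw):
    o=r.get_obs();R=Ro.from_rotvec(o["orientation"])
    T=Ro.from_euler("z",yaw,degrees=True)*Ro.from_rotvec([np.pi,0,0])
    d=R.inv().apply(np.array([x,y,z])-o["tcp_pos"])*1000; w=(R.inv()*T).as_rotvec()
    print("shift",d.round(1),"turn",w.round(3),"t",round(o["clock"],2),"tcp",o["tcp_pos"].round(4),"F",np.round(o["contact_force"],1))
if __name__=="__main__": go(*map(float,sys.argv[1:5]))
E
python3 go.py 0.4605 -0.169 0.23 -9.4
```

```text
shift [ 343.3 -324.1    0.9] turn [-0.002  0.001  0.608] t 0.1 tcp [ 0.2896 -0.6091  0.2304] F [-0.2 -0.3  0.7]
```

step_arm:
  moves:
    - [343,-324,1,0,0,0.608,0]
    - [343,-324,1,0,0,0.608,0]
    - [343,-324,1,0,0,0.608,0]
    - [343,-324,1,0,0,0.608,0]
    - [343,-324,1,0,0,0.608,0]
    - [343,-324,1,0,0,0.608,0]
    - [343,-324,1,0,0,0.608,0]
    - [343,-324,1,0,0,0.608,0]

```text
clock: 0.9
tcp_pos: [0.4337, -0.2372, 0.2304]
orientation: [3.131, -0.258, -0.0]
contact_force: [0.5, -0.0, 0.1]
grip_width: -0.0002
gripper_force: 0.0
```

```bash
python3 go.py 0.4605 -0.169 0.23 -9.4
```

```text
shift [ 15.3 -71.6   0.4] turn [ 0.  0. -0.] t 0.9 tcp [ 0.4337 -0.2372  0.2304] F [ 0.5 -0.   0.1]
```

step_arm:
  moves:
    - [15,-71,0,0,0,0,0]
    - [15,-71,0,0,0,0,0]
    - [15,-71,0,0,0,0,0]
    - [15,-71,0,0,0,0,0]

```text
clock: 1.3
tcp_pos: [0.4597, -0.1717, 0.2302]
orientation: [3.131, -0.256, -0.001]
contact_force: [-0.1, -1.0, 0.9]
grip_width: 0.0003
gripper_force: 0.0
```

```bash
python3 - <<'E'
from h import *
from go import go
f=r.grab_frame("wrist");save(f,"w1.png");np.save("w1.npy",f,allow_pickle=True)
go(0.4605,-0.169,0.23,-9.4)
h=cv2.cvtColor(f["image"],cv2.COLOR_RGB2HSV);m=cv2.inRange(h,(98,150,60),(118,255,255))
n,l,st,c=cv2.connectedComponentsWithStats(m)
for i in range(1,n):
    if st[i,4]>200:
        p=np.argwhere(l==i)[:,::-1];print(st[i],world(f,c[i],.146)[0].round(4),cv2.minAreaRect((world(f,p,.146)[:,:2]*1000).astype(np.float32)))
E
```

```text
shift [ 0.5 -3.7  0.2] turn [ 0.001  0.001 -0.001] t 1.35 tcp [ 0.4594 -0.1726  0.2302] F [-0.  -0.8 -0.4]
[     0      0    640    480 178486] [ 0.4783 -0.1626  0.146 ] ((442.7259826660156, -151.7268524169922), (416.5099182128906, 295.6636962890625), 80.6082763671875)
[ 272  226  105   45 4551] [ 0.4623 -0.1729  0.146 ] ((461.7624816894531, -172.73373413085938), (58.74507522583008, 26.474424362182617), 80.57886505126953)
[312 419  22  47 795] [ 0.3249 -0.1492  0.146 ] ((325.8271484375, -149.46127319335938), (14.387043952941895, 38.59495162963867), 81.07196044921875)
[172 431  34  32 382] [ 0.3377 -0.0601  0.146 ] ((337.17138671875, -58.90544891357422), (7.431989669799805, 34.92521667480469), 30.146648406982422)
[439 431  34  32 387] [ 0.3082 -0.2376  0.146 ] ((307.35260009765625, -238.53829956054688), (34.93895721435547, 7.497897148132324), 41.53709030151367)
```

View pics/w1.png

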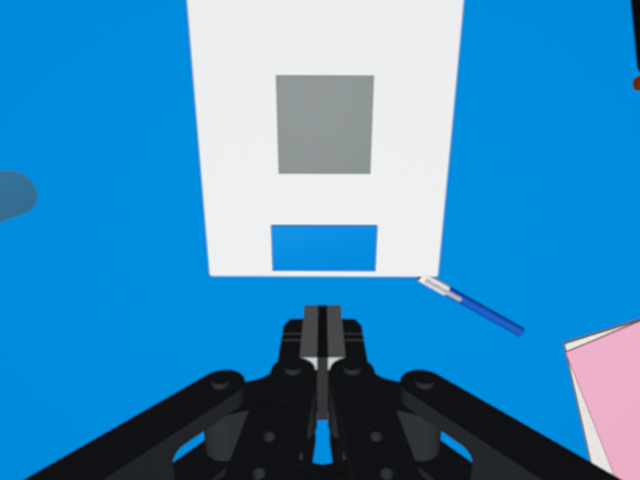

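The wrist view shows the pad at (324,248), right ahead of the closed fingers. Its centre is (0.462, -0.173) and it measures 59 x 26 mm, so it matches. I'll lower onto it.

step_arm:
  moves:
    - [2,0,25,0,0,0,0]
    - [2,0,50,0,0,0,0]
    - [2,0,70,0,0,0,0]
    - [2,0,76,0,0,0,0]
    - [2,0,78,0,0,0,0]
    - [2,0,79,0,0,0,0]
    - [2,0,79,0,0,0,0]

```text
clock: 2.05
tcp_pos: [0.4625, -0.1725, 0.1523]
orientation: [3.131, -0.259, 0.002]
contact_force: [-0.1, 0.4, -0.5]
grip_width: -0.0003
gripper_force: 0.0
```

step_arm:
  moves:
    - [0,0,2,0,0,0,0]
    - [0,0,4,0,0,0,0]
    - [0,0,6,0,0,0,0]
    - [0,0,8,0,0,0,0]
    - [0,0,9,0,0,0,0]
    - [0,0,9,0,0,0,0]

```text
clock: 2.65
tcp_pos: [0.4616, -0.1719, 0.1423]
orientation: [-3.131, 0.258, 0.001]
contact_force: [-1.4, 1.0, 2.3]
grip_width: -0.0003
gripper_force: 1.3
```

step_arm:
  moves:
    - [0,0,1,0,0,0,0]
    - [0,0,2,0,0,0,0]
    - [0,0,2,0,0,0,0]

```text
clock: 2.95
tcp_pos: [0.4618, -0.172, 0.1404]
orientation: [-3.131, 0.258, 0.001]
contact_force: [-2.6, -0.0, 2.7]
grip_width: -0.0002
gripper_force: 1.5
```

step_arm:
  moves:
    - [0,0,1,0,0,0,0]
    - [0,0,1,0,0,0,0]

```text
clock: 3.15
tcp_pos: [0.4619, -0.172, 0.1394]
orientation: [3.131, -0.258, -0.0]
contact_force: [-2.6, 0.2, 3.1]
grip_width: 0.0001
gripper_force: 1.5
```

step_arm:
  moves:
    - [0,0,1,0,0,0,0]
    - [0,0,1,0,0,0,0]

```text
clock: 3.35
tcp_pos: [0.4619, -0.172, 0.1383]
orientation: [-3.131, 0.258, 0.0]
contact_force: [-2.1, 0.2, 2.7]
grip_width: -0.0002
gripper_force: 1.5
```

step_arm:
  moves:
    - [0,0,1,0,0,0,0]
    - [0,0,1,0,0,0,0]

```text
clock: 3.55
tcp_pos: [0.4618, -0.172, 0.1375]
orientation: [3.131, -0.258, -0.0]
contact_force: [-2.6, 0.7, 5.8]
grip_width: -0.0001
gripper_force: 2.9
```

step_arm:
  moves:
    - [0,0,1,0,0,0,0]
    - [0,0,1,0,0,0,0]

```text
clock: 3.75
tcp_pos: [0.4616, -0.1719, 0.1368]
orientation: [-3.131, 0.258, 0.001]
contact_force: [-5.3, 1.2, 8.8]
grip_width: -0.0
gripper_force: 4.9
```

The force climbs steeply at z ≈ 0.1375, so the stop is felt and the latch is tripped. Now I'll let go and get clear.

step_arm:
  moves:
    - [0,0,-40,0,0,0,0]
    - [0,0,-90,0,0,0,0]
    - [0,0,-140,0,0,0,0]
    - [0,-50,-150,0,0,0,30]
    - [0,-100,-150,0,0,0,55]
    - [0,-150,-150,0,0,0,55]
    - [0,-200,-150,0,0,0,55]
    - [0,-250,-150,0,0,0,55]

```text
clock: 4.55
tcp_pos: [0.5033, 0.0759, 0.2867]
orientation: [-3.13, 0.258, -0.003]
contact_force: [1.2, -0.1, 0.5]
grip_width: 0.055
gripper_force: 0.0
```

```bash
python3 go.py 0.43 0.31 0.27 -9.4
```

```text
shift [-110.6 -219.    16.7] turn [-0.001 -0.002 -0.   ] t 4.55 tcp [0.5033 0.0759 0.2867] F [ 1.2 -0.1  0.5]
```

step_arm:
  moves:
    - [-111,-219,17,0,0,0,55]
    - [-111,-219,17,0,0,0,55]
    - [-111,-219,17,0,0,0,55]
    - [-111,-219,17,0,0,0,55]
    - [-111,-219,17,0,0,0,55]
    - [-111,-219,17,0,0,0,55]
    - [-111,-219,17,0,0,0,55]

```text
clock: 5.25
tcp_pos: [0.4286, 0.3093, 0.2692]
orientation: [-3.131, 0.253, 0.0]
contact_force: [0.5, -0.5, -0.2]
grip_width: 0.055
gripper_force: 0.0
```

```bash
cat > look.py <<'E'
from h import *
from go import go
f=r.grab_frame("wrist");s=r.grab_frame("scene")
cv2.imwrite("pics/w2.png",np.hstack([cv2.resize(f["image"],(400,300)),cv2.resize(s["image"],(400,300))])[:,:,::-1])
h=cv2.cvtColor(f["image"],cv2.COLOR_RGB2HSV)
m=cv2.inRange(h,(0,180,60),(6,255,255))|cv2.inRange(h,(172,180,60),(180,255,255))
n,l,st,c=cv2.connectedComponentsWithStats(m)
for i in range(1,n):
    if st[i,4]>100:
        p=np.argwhere(l==i)[:,::-1];W=world(f,p);k=abs(W[:,2]-.096)<.005
        top=p[k] if k.sum()>20 else p
        (e,rr)=cv2.minEnclosingCircle((world(f,top,.096)[:,:2]*1000).astype(np.float32))
        print(st[i],"zmed",np.median(W[:,2]).round(4),k.sum(),"circle",np.round(e,1),round(rr,1),"median",np.median(W[k],0).round(4))
go(0.452,0.316,.16,-9.4)
E
python3 look.py
```

```text
[ 270   60   35   37 1005] zmed 0.0965 1003 circle [529.4 318. ] 12.5 median [0.5294 0.3179 0.0965]
[301 160  34  35 897] zmed 0.0964 856 circle [456.9 308.3] 12.8 median [0.4571 0.3081 0.0964]
[204 196  35  34 913] zmed 0.0962 789 circle [440.9 387.5] 12.8 median [0.4413 0.3874 0.0964]
shift [ 20.4 -12.7 109.2] turn [ 0.    -0.    -0.002] t 5.35 tcp [0.4298 0.3069 0.2692] F [-0.1  0.1  0.6]
```

View pics/w2.png

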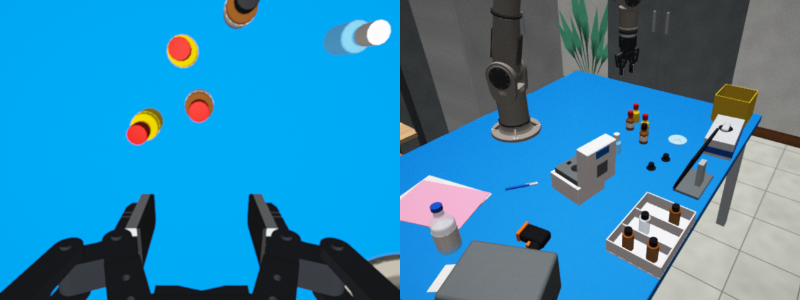

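The wrist half shows the amber red-stoppered bottle at (199,105), at (0.457, 0.308) with its top at 0.096, and the yellow ones clear of it. In the scene half the lid stands open at (600,160). I'll descend around the stopper.

step_arm:
  moves:
    - [27,-6,40,0,0,0,55]
    - [27,-6,85,0,0,0,55]
    - [27,-6,120,0,0,0,55]
    - [27,-6,150,0,0,0,55]
    - [27,-6,175,0,0,0,55]
    - [27,-6,192,0,0,0,55]
    - [27,-6,198,0,0,0,55]
    - [27,-6,198,0,0,0,55]

```text
clock: 6.15
tcp_pos: [0.4571, 0.308, 0.071]
orientation: [3.13, -0.261, -0.001]
contact_force: [-0.9, -0.3, -0.8]
grip_width: 0.0552
gripper_force: 0.0
```

step_arm:
  grip_force: 30
  moves:
    - [0,0,0,0,0,0,40]
    - [0,0,0,0,0,0,32]
    - [0,0,0,0,0,0,28]
    - [0,0,0,0,0,0,20]
    - [0,0,0,0,0,0,20]
    - [0,0,0,0,0,0,20]

```text
clock: 6.75
tcp_pos: [0.4572, 0.3096, 0.0724]
orientation: [-3.131, 0.258, -0.002]
contact_force: [-1.0, -1.8, 6.8]
grip_width: 0.0249
gripper_force: 29.2
```

```bash
python3 - <<'E'
from h import *
from go import go
f=r.grab_frame("wrist");save(f,"w3.png");print(r.get_obs()["moment"],r.get_obs()["gripper_force"],r.get_obs()["grip_width"])
go(.518,-.182,.25,-9.4)
E
```

```text
[-0.40154912  0.12735002 -0.0370082 ] 29.21493709087372 0.02507236210878273
shift [ 140.6  474.9 -177.6] turn [-0.001 -0.001 -0.   ] t 6.8 tcp [0.4572 0.3095 0.0724] F [ 0.1 -1.   6.2]
```

View pics/w3.png

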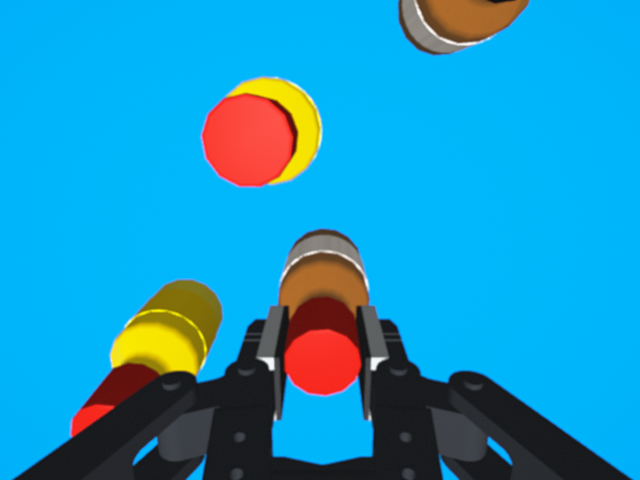

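The stopper is held between the pads (324,345) and the bottle is upright, with its neighbours untouched. I'll lift it and carry it to just in front of the well.

step_arm:
  grip_force: 40
  moves:
    - [0,0,-10,0,0,0,20]
    - [0,0,-40,0,0,0,20]
    - [0,0,-80,0,0,0,20]
    - [0,0,-120,0,0,0,20]
    - [0,0,-160,0,0,0,20]
    - [0,0,-195,0,0,0,20]
    - [0,0,-215,0,0,0,20]
    - [0,0,-220,0,0,0,20]

```text
clock: 7.6
tcp_pos: [0.4572, 0.3104, 0.2946]
orientation: [-3.128, 0.257, -0.006]
contact_force: [0.1, 0.4, -1.3]
grip_width: 0.0248
gripper_force: 39.4
```

```bash
python3 go.py .432 -.167 .29 -9.4
```

```text
shift [ 53.  475.1   3.2] turn [-0.004 -0.004  0.   ] t 7.6 tcp [0.4572 0.3104 0.2946] F [ 0.1  0.4 -1.3]
```

step_arm:
  moves:
    - [3,25,0,0,0,0,20]
    - [8,65,0,0,0,0,20]
    - [13,108,0,0,0,0,20]
    - [18,151,0,0,0,0,20]
    - [23,194,0,0,0,0,20]
    - [28,237,0,0,0,0,20]
    - [33,270,0,0,0,0,20]
    - [35,285,0,0,0,0,20]

```text
clock: 8.4
tcp_pos: [0.4432, 0.0188, 0.2903]
orientation: [3.129, -0.265, -0.003]
contact_force: [0.4, 0.1, -1.0]
grip_width: 0.0247
gripper_force: 39.4
```

step_arm:
  moves:
    - [3,25,0,0,0,0,20]
    - [6,65,0,0,0,0,20]
    - [10,105,0,0,0,0,20]
    - [14,145,0,0,0,0,20]
    - [17,175,0,0,0,0,20]
    - [18,190,0,0,0,0,20]
    - [18,190,0,0,0,0,20]

```text
clock: 9.1
tcp_pos: [0.4299, -0.17, 0.2903]
orientation: [3.13, -0.264, -0.004]
contact_force: [0.1, -0.6, -1.0]
grip_width: 0.0244
gripper_force: 39.5
```

```bash
python3 - <<'E'
from h import *
from go import go
f=r.grab_frame("wrist");s=r.grab_frame("side")
np.save("w4.npy",f,allow_pickle=True)
cv2.imwrite("pics/w4.png",np.hstack([cv2.resize(f["image"],(400,300)),s["image"][100:325,280:580].repeat(1,0)[:300,:300] if 0 else cv2.resize(s["image"][130:280,250:450],(400,300))])[:,:,::-1])
go(.518,-.182,.25,-9.4)
E
```

```text
shift [88.6  0.5 40.5] turn [-0.001  0.002 -0.   ] t 9.2 tcp [ 0.4308 -0.1671  0.2906] F [-0.6  0.5 -1. ]
```

View pics/w4.png

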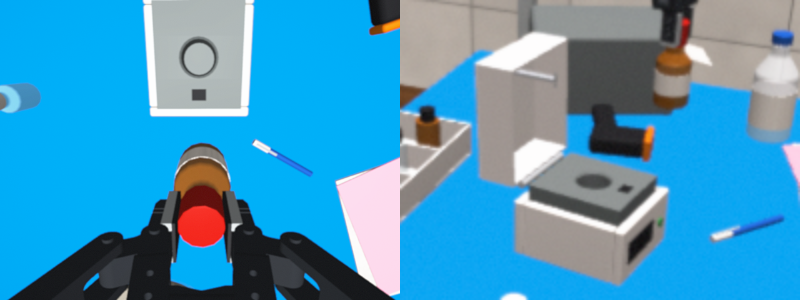

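The wrist half shows the open warmer with the well mouth at about (199,57) and the held bottle hanging below the pads. The side half shows the lid standing open. Next I'll fit the well circle and check the held bottle.

```bash
python3 - <<'E'
from h import *
from go import go
f=np.load("w4.npy",allow_pickle=True).item()
ys,xs=np.mgrid[20:170,240:400];q=np.c_[xs.ravel(),ys.ravel()]
P=world(f,q); W=world(f,q,.095)
print("deck z",np.median(P[abs(P[:,2]-.095)<.01,2]))
g=cv2.cvtColor(f["image"],cv2.COLOR_RGB2GRAY)[20:170,240:400]
# metric top-down patch 0.25 mm/px at z=.095 not needed: dark ring edge by contours
m=((P[:,2]<.085)&(P[:,2]>.01)).reshape(g.shape).astype(np.uint8)
n,l,st,c=cv2.connectedComponentsWithStats(m)
for i in range(1,n):
    if st[i,4]>100:
        w=W[(l==i).ravel()];e,rr=cv2.minEnclosingCircle((w[:,:2]*1000).astype(np.float32));print("depth hole",st[i],np.round(e,1),round(rr,1))
for thr in (60,80,100):
    n,l,st,c=cv2.connectedComponentsWithStats((g<thr).astype(np.uint8))
    for i in range(1,n):
        if st[i,4]>150:
            w=W[(l==i).ravel()];e,rr=cv2.minEnclosingCircle((w[:,:2]*1000).astype(np.float32));el=cv2.minAreaRect((w[:,:2]*1000).astype(np.float32));print("dark",thr,st[i],np.round(e,1),round(rr,1),np.round(el[1],1))
# held stopper top
o=r.get_obs();zt=o["tcp_pos"][2]-.0724+.096
h=cv2.cvtColor(f["image"],cv2.COLOR_RGB2HSV);mm=cv2.inRange(h,(0,150,150),(6,255,255));mm[:280]=0
p=np.argwhere(mm)[:,::-1];D=world(f,p);k=abs(D[:,2]-zt)<.006
e,rr=cv2.minEnclosingCircle((world(f,p[k],zt)[:,:2]*1000).astype(np.float32));print("stopper",np.round(e,1),round(rr,1),np.median(D[k,2]),zt,o["tcp_pos"])
E
```

```text
deck z 0.09548605078133998
depth hole [   0    0   12  150 1138] [ 523.3 -125. ] 53.5
depth hole [ 147    0   13  150 1397] [ 504. -238.] 53.5
depth hole [  52   44   55   57 2498] [ 517.5 -182.3] 20.9
dark 60 [ 51  44  47  39 165] [ 521.3 -179.9] 19.4 [16.5 38.7]
dark 80 [ 50  43  55  55 379] [ 518.1 -181.4] 20.7 [33.7 41.2]
dark 80 [ 68 124  20  16 311] [ 474.7 -174.1] 9.2 [15.  11.6]
dark 100 [ 50  42  56  60 624] [ 518.1 -181.3] 21.4 [41.7 42. ]
dark 100 [ 68 123  21  17 340] [ 474.5 -174.2] 9.8 [15.9 12.4]
stopper [ 429.6 -169.5] 12.6 0.314457806599832 0.3142422782459966 [ 0.43077569 -0.16705825  0.29064228]
```

step_arm:
  moves:
    - [20,0,5,0,0,0,20]
    - [50,0,20,0,0,0,20]
    - [75,0,50,0,0,0,20]
    - [86,0,75,0,0,0,20]
    - [88,0,85,0,0,0,20]
    - [88,0,90,0,0,0,20]
    - [88,0,90,0,0,0,20]
    - [88,0,90,0,0,0,20]

```text
clock: 10.0
tcp_pos: [0.5181, -0.1821, 0.2027]
orientation: [3.131, -0.258, 0.003]
contact_force: [-0.5, 0.1, -0.1]
grip_width: 0.0247
gripper_force: 39.5
```

```bash
python3 - <<'E'
from h import *
from go import go
go(.518,-.1819,.166,-9.4)
f=r.grab_frame("side");s=r.grab_frame("scene")
cv2.imwrite("pics/w5.png",np.hstack([cv2.resize(f["image"][130:280,250:450],(400,300),interpolation=2),cv2.resize(s["image"][180:330,190:390],(400,300),interpolation=2)])[:,:,::-1])
go(.518,-.1819,.166,-9.4)
E
```

```text
shift [-0.2 -0.2 36.7] turn [ 0.    -0.002 -0.   ] t 10.0 tcp [ 0.5181 -0.1821  0.2027] F [-0.5  0.1 -0.1]
shift [-0.5 -0.4 36.9] turn [ 0.    -0.002 -0.   ] t 10.1 tcp [ 0.5183 -0.1824  0.2029] F [-0.5 -0.3 -0.6]
```

View pics/w5.png

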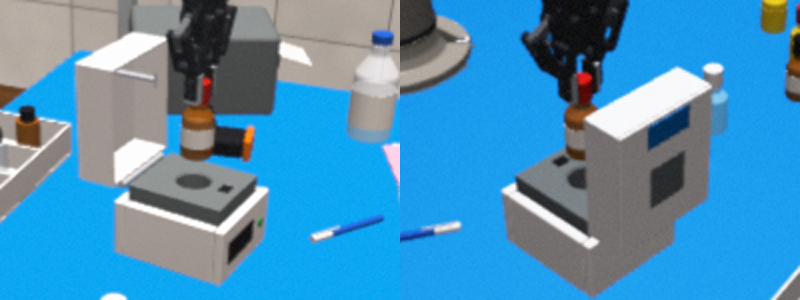

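The bottle hangs upright right above the well, side crop (197,130). I'll lower it slowly and feel for contact.

step_arm:
  moves:
    - [0,0,10,0,0,0,20]
    - [0,0,20,0,0,0,20]
    - [0,0,28,0,0,0,20]
    - [0,0,32,0,0,0,20]
    - [0,0,35,0,0,0,20]
    - [0,0,38,0,0,0,20]
    - [0,0,40,0,0,0,20]
    - [0,0,40,0,0,0,20]

```text
clock: 10.9
tcp_pos: [0.518, -0.1822, 0.1613]
orientation: [-3.131, 0.258, 0.0]
contact_force: [0.0, -0.6, -0.7]
grip_width: 0.0248
gripper_force: 39.5
```

step_arm:
  moves:
    - [0,0,3,0,0,0,20]
    - [0,0,6,0,0,0,20]
    - [0,0,9,0,0,0,20]
    - [0,0,10,0,0,0,20]

```text
clock: 11.3
tcp_pos: [0.5179, -0.1822, 0.1511]
orientation: [-3.131, 0.258, 0.0]
contact_force: [0.0, -0.0, -1.3]
grip_width: 0.0247
gripper_force: 39.5
```

step_arm:
  moves:
    - [0,0,6,0,0,0,20]
    - [0,0,12,0,0,0,20]
    - [0,0,18,0,0,0,20]
    - [0,0,24,0,0,0,20]
    - [0,0,30,0,0,0,20]
    - [0,0,36,0,0,0,20]
    - [0,0,41,0,0,0,20]
    - [0,0,42,0,0,0,20]

```text
clock: 12.1
tcp_pos: [0.5179, -0.1821, 0.1088]
orientation: [-3.131, 0.258, 0.001]
contact_force: [-0.3, 0.8, -0.7]
grip_width: 0.0249
gripper_force: 39.5
```

step_arm:
  moves:
    - [0,0,1,0,0,0,20]
    - [0,0,2,0,0,0,20]
    - [0,0,3,0,0,0,20]
    - [0,0,3,0,0,0,20]

```text
clock: 12.5
tcp_pos: [0.518, -0.1823, 0.1065]
orientation: [3.131, -0.258, 0.0]
contact_force: [0.4, -0.1, 0.2]
grip_width: 0.0248
gripper_force: 39.5
```

step_arm:
  moves:
    - [0,0,1,0,0,0,20]
    - [0,0,1.5,0,0,0,20]
    - [0,0,1.5,0,0,0,20]

```text
clock: 12.8
tcp_pos: [0.5184, -0.1824, 0.1055]
orientation: [3.131, -0.258, 0.001]
contact_force: [-1.1, -0.2, 4.2]
grip_width: 0.0248
gripper_force: 40.0
```

It touches the floor at TCP z = 0.1055, just as predicted (0.1054). I'll release and rise.

step_arm:
  moves:
    - [0,0,0,0,0,0,28]
    - [0,0,0,0,0,0,34]
    - [0,0,0,0,0,0,48]
    - [0,0,0,0,0,0,48]
    - [0,0,-8,0,0,0,48]
    - [0,0,-30,0,0,0,48]
    - [0,0,-70,0,0,0,48]
    - [0,0,-110,0,0,0,48]

```text
clock: 13.6
tcp_pos: [0.5175, -0.1821, 0.2163]
orientation: [-3.131, 0.258, 0.002]
contact_force: [1.4, -0.0, 0.2]
grip_width: 0.0478
gripper_force: 0.0
```

step_arm:
  moves:
    - [0,0,-50,0,0,0,20]
    - [0,0,-85,0,0,0,0]
    - [0,0,-85,0,0,0,0]

```text
clock: 13.9
tcp_pos: [0.5208, -0.183, 0.3065]
orientation: [3.129, -0.258, 0.017]
contact_force: [0.7, -1.0, -0.1]
grip_width: 0.0048
gripper_force: 0.0
```

```bash
python3 - <<'E'
from h import *
from go import go
f=r.grab_frame("side");s=r.grab_frame("scene")
cv2.imwrite("pics/w6.png",np.hstack([cv2.resize(f["image"][130:280,250:450],(400,300),interpolation=2),cv2.resize(s["image"][180:330,190:390],(400,300),interpolation=2)])[:,:,::-1])
# open lid: lateral faces from scene depth
for n,q in(("scene",s),("side",f)):
    ys,xs=np.mgrid[180:330,190:420] if n=="scene" else np.mgrid[130:280,250:450]
    P=world(q,np.c_[xs.ravel(),ys.ravel()])
    a=np.deg2rad(-9.4);ax=np.array([np.cos(a),np.sin(a)]);ay=np.array([-np.sin(a),np.cos(a)])
    L=np.c_[(P[:,:2]-[.518,-.1818])@ax,(P[:,:2]-[.518,-.1818])@ay,P[:,2]]
    k=(L[:,2]>.16)&(L[:,2]<.27)&(abs(L[:,1])<.08)&(L[:,0]>.05)&(L[:,0]<.16)
    print(n,k.sum(),np.percentile(L[k],[1,10,50,90,99],axis=0).round(4).tolist())
    k=(L[:,2]>.115)&(L[:,2]<.14)&(np.hypot(L[:,0],L[:,1])<.03)
    if k.sum(): print("stopper",k.sum(),np.median(L[k],0).round(4),L[k,2].max())
go(.70,-.212,.30,-9.4)
E
```

```text
scene 3002 [[0.0801, -0.0681, 0.1613], [0.0897, -0.0661, 0.1727], [0.1275, -0.0198, 0.2219], [0.1316, 0.0489, 0.2437], [0.1338, 0.0651, 0.2454]]
stopper 63 [ 0.0016 -0.0092  0.1281] 0.13352694415646427
side 1554 [[0.0589, -0.0675, 0.1608], [0.0785, -0.064, 0.1692], [0.1003, 0.0111, 0.2109], [0.1228, 0.0669, 0.2407], [0.1268, 0.069, 0.242]]
stopper 80 [-0.0055  0.0058  0.1254] 0.12902233860872836
shift [184.2  -0.4   1.4] turn [ 0.    -0.002 -0.   ] t 14.0 tcp [ 0.5182 -0.1823  0.301 ] F [-0.1  1.   0.4]
```

View pics/w6.png

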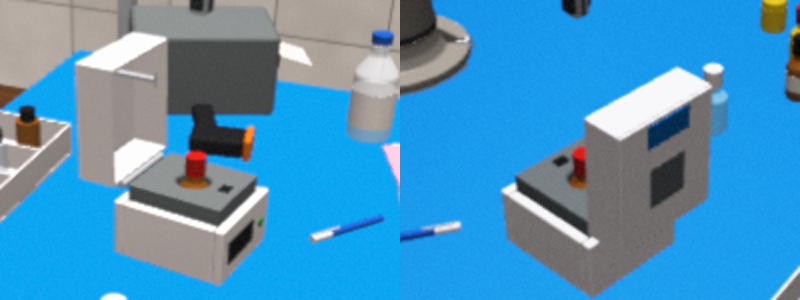

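The bottle stands fully down: the stopper top is at z ≈ 0.129, as expected, and centred. The lid is open, with its rear face about 130 mm behind the well and its top at 0.245. I'll go over and behind it.

step_arm:
  moves:
    - [0,0,-8,0,0,0,0]
    - [40,0,-8,0,0,0,0]
    - [85,0,-8,0,0,0,0]
    - [130,0,-8,0,0,0,0]
    - [165,0,-8,0,0,0,0]
    - [178,0,-8,0,0,0,0]
    - [180,0,10,0,0,0,0]
    - [180,0,25,0,0,0,0]

```text
clock: 14.8
tcp_pos: [0.6954, -0.2114, 0.2723]
orientation: [-3.131, 0.257, 0.005]
contact_force: [-0.7, 0.7, -1.4]
grip_width: -0.0003
gripper_force: 0.0
```

step_arm:
  moves:
    - [0,0,20,0,0,0,0]
    - [0,0,40,0,0,0,0]
    - [0,0,52,0,0,0,0]
    - [0,0,52,0,0,0,0]

```text
clock: 15.2
tcp_pos: [0.6937, -0.2113, 0.2199]
orientation: [-3.13, 0.258, 0.009]
contact_force: [0.4, 0.6, -1.2]
grip_width: 0.0001
gripper_force: 0.0
```

```bash
python3 - <<'E'
from h import *
from go import go
import math
a=math.radians(-9.4)
def L(x,z): return (.518+x*math.cos(a),-.1818+x*math.sin(a),z,-9.4)
go(*L(.143,.2234))
E
```

```text
shift [-35.2  -0.4  -3.3] turn [-0.     0.005 -0.   ] t 15.2 tcp [ 0.6937 -0.2113  0.2199] F [ 0.4  0.6 -1.2]
```

step_arm:
  moves:
    - [-15,0,-1,0,0,0,0]
    - [-28,0,-3,0,0,0,0]
    - [-36,0,-4,0,0,0,0]
    - [-45,0,-7,0,0,0,0]
    - [-55,0,-10,0,0,0,0]
    - [-66,0,-12,0,0,0,0]
    - [-77,0,-14,0,0,0,0]
    - [-87,0,-15,0,0,0,0]

```text
clock: 16.0
tcp_pos: [0.6091, -0.1973, 0.2386]
orientation: [3.131, -0.258, 0.001]
contact_force: [1.7, -1.1, 2.6]
grip_width: 0.0002
gripper_force: 1.3
```

```bash
python3 - <<'E'
from h import *
from go import go
import math
a=math.radians(-9.4)
def L(x,z): return (.518+x*math.cos(a),-.1818+x*math.sin(a),z,-9.4)
go(*L(.091,.235))
f=r.grab_frame("side")
cv2.imwrite("pics/w7.png",cv2.resize(f["image"][110:260,250:450],(400,300),interpolation=2)[:,:,::-1])
E
```

```text
shift [-1.4 -0.4  3.6] turn [ 0.    -0.001 -0.   ] t 16.0 tcp [ 0.6091 -0.1973  0.2386] F [ 1.7 -1.1  2.6]
```

View pics/w7.png

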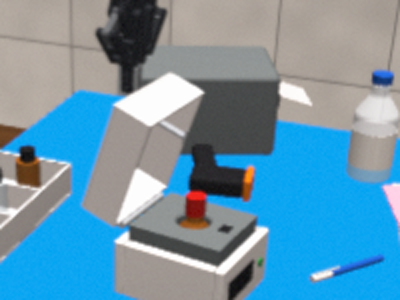

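The fingers push the lid from behind, near its edge (140,85), and it is swinging down. I'll follow the arc.

step_arm:
  moves:
    - [-13,0,3,0,0,0,0]
    - [-24,0,5,0,0,0,0]
    - [-35,0,6,0,0,0,0]
    - [-46,0,9,0,0,0,0]
    - [-56,0,12,0,0,0,0]
    - [-67,0,16,0,0,0,0]
    - [-77,0,20,0,0,0,0]
    - [-87,0,26,0,0,0,0]

```text
clock: 16.85
tcp_pos: [0.5232, -0.1831, 0.2117]
orientation: [3.131, -0.258, 0.0]
contact_force: [1.5, 0.0, 1.1]
grip_width: 0.0
gripper_force: 0.9
```

```bash
python3 - <<'E'
from go import go
import math
a=math.radians(-9.4)
def L(x,z): return (.518+x*math.cos(a),-.1818+x*math.sin(a),z,-9.4)
go(*L(.0055,.213))
E
```

```text
shift [ 0.2 -0.5 -1.3] turn [ 0. -0. -0.] t 16.85 tcp [ 0.5232 -0.1831  0.2117] F [1.5 0.  1.1]
```

step_arm:
  moves:
    - [-9,0,5,0,0,0,0]
    - [-18,0,11,0,0,0,0]
    - [-27,0,18,0,0,0,0]
    - [-35,0,26,0,0,0,0]
    - [-42,0,35,0,0,0,0]
    - [-49,0,43,0,0,0,0]
    - [-55,0,53,0,0,0,0]
    - [-58,0,58,0,0,0,0]

```text
clock: 17.65
tcp_pos: [0.4655, -0.1735, 0.1527]
orientation: [-3.131, 0.258, 0.003]
contact_force: [0.6, -0.0, 1.2]
grip_width: -0.0
gripper_force: 0.7
```

step_arm:
  moves:
    - [-2,0,4,0,0,0,0]
    - [-4,0,8,0,0,0,0]
    - [-4,0,10,0,0,0,0]
    - [-4,0,12,0,0,0,0]
    - [-4,0,12,0,0,0,0]

```text
clock: 18.15
tcp_pos: [0.4624, -0.1731, 0.1417]
orientation: [-3.131, 0.258, 0.002]
contact_force: [-1.9, 0.6, 0.6]
grip_width: 0.0003
gripper_force: 1.2
```

step_arm:
  moves:
    - [0,0,1,0,0,0,0]
    - [0,0,2,0,0,0,0]
    - [0,0,3,0,0,0,0]
    - [0,0,3,0,0,0,0]

```text
clock: 18.55
tcp_pos: [0.4627, -0.1731, 0.1389]
orientation: [3.131, -0.258, -0.0]
contact_force: [-1.6, -0.3, 2.3]
grip_width: -0.0001
gripper_force: 1.3
```

step_arm:
  moves:
    - [0,0,1,0,0,0,0]
    - [0,0,1,0,0,0,0]

```text
clock: 18.75
tcp_pos: [0.4628, -0.1731, 0.1379]
orientation: [3.131, -0.258, 0.0]
contact_force: [-1.1, 0.6, 3.8]
grip_width: -0.0001
gripper_force: 1.4
```

step_arm:
  moves:
    - [0,0,1,0,0,0,0]
    - [0,0,1,0,0,0,0]

```text
clock: 18.95
tcp_pos: [0.4626, -0.1731, 0.1369]
orientation: [-3.131, 0.258, 0.001]
contact_force: [-2.7, 0.6, 5.0]
grip_width: 0.0003
gripper_force: 2.2
```

step_arm:
  moves:
    - [0,0,1,0,0,0,0]
    - [0,0,1,0,0,0,0]

```text
clock: 19.15
tcp_pos: [0.4623, -0.1731, 0.136]
orientation: [-3.131, 0.258, 0.001]
contact_force: [-4.6, 1.4, 6.2]
grip_width: -0.0002
gripper_force: 3.3
```

step_arm:
  moves:
    - [0,0,-3,0,0,0,0]
    - [0,0,-8,0,0,0,0]
    - [0,0,-16,0,0,0,0]
    - [0,0,-40,0,0,0,0]
    - [0,0,-80,0,0,0,0]
    - [0,0,-125,0,0,0,0]
    - [0,0,-140,0,0,0,0]
    - [0,0,-140,0,0,0,0]

```text
clock: 19.95
tcp_pos: [0.4646, -0.1735, 0.2793]
orientation: [3.13, -0.258, 0.01]
contact_force: [0.5, -0.0, -0.9]
grip_width: 0.0002
gripper_force: 0.0
```

```bash
python3 - <<'E'
from h import *
f=r.grab_frame("wrist");s=r.grab_frame("side")
cv2.imwrite("pics/w8.png",np.hstack([cv2.resize(f["image"],(400,300)),cv2.resize(s["image"][130:280,250:450],(400,300),interpolation=2)])[:,:,::-1])
h=cv2.cvtColor(f["image"],cv2.COLOR_RGB2HSV);m=cv2.inRange(h,(98,150,60),(118,255,255))
P=world(f,np.argwhere(m>-1)[:,::-1]).reshape(480,640,3)
k=(m>0)&(P[:,:,2]>.1);print("pad z",k.sum(),np.median(P[k],0))
print(r.get_obs()["tcp_pos"],r.get_obs()["clock"])
E
```

```text
pad z 5311 [ 0.46835426 -0.17756365  0.14774148]
[ 0.46251602 -0.17296919  0.27574487] 20.05
```

View pics/w8.png

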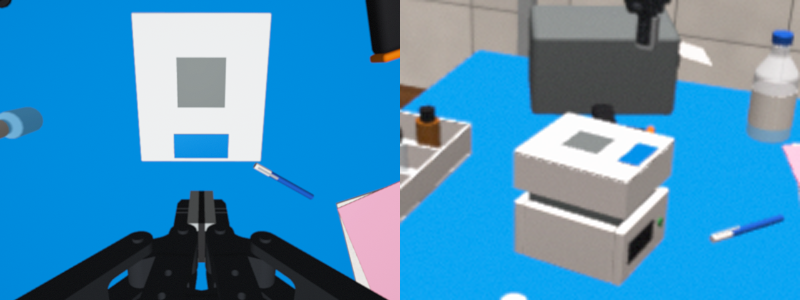

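The lid looks shut. I'll wait, then check by numbers that it stays shut, and hand in if so.

step_arm:
  moves:
    - [0,0,0,0,0,0,0]
    - [0,0,0,0,0,0,0]
    - [0,0,0,0,0,0,0]
    - [0,0,0,0,0,0,0]
    - [0,0,0,0,0,0,0]
    - [0,0,0,0,0,0,0]
    - [0,0,0,0,0,0,0]
    - [0,0,0,0,0,0,0]

```text
clock: 20.85
tcp_pos: [0.4628, -0.1731, 0.276]
orientation: [3.131, -0.258, 0.0]
contact_force: [-0.1, 0.3, 0.7]
grip_width: 0.0
gripper_force: 0.0
```

```bash
python3 - <<'E'
from h import *
f=r.grab_frame("wrist")
h=cv2.cvtColor(f["image"],cv2.COLOR_RGB2HSV);m=cv2.inRange(h,(98,150,60),(118,255,255))
P=world(f,np.argwhere(m>-1)[:,::-1]).reshape(480,640,3)
k=(m>0)&(P[:,:,2]>.1)&(np.hypot(P[:,:,0]-.462,P[:,:,1]+.173)<.03);z=np.median(P[k],0);print("pad",k.sum(),z)
w=np.load("w1.npy",allow_pickle=True).item()
h=cv2.cvtColor(w["image"],cv2.COLOR_RGB2HSV);m=cv2.inRange(h,(98,150,60),(118,255,255))
P=world(w,np.argwhere(m>-1)[:,::-1]).reshape(480,640,3)
k=(m>0)&(P[:,:,2]>.1)&(np.hypot(P[:,:,0]-.462,P[:,:,1]+.173)<.03);z0=np.median(P[k],0);print("start",z0)
if abs(z[2]-z0[2])<.002: print(r.hand_in())
E
```

```text
pad 3860 [ 0.46435588 -0.1732333   0.14723941]
start [ 0.46356441 -0.17294895  0.14723045]
the job is handed in; nothing more can be done
None
```

I handed the job in at about 21 s: the red-stoppered bottle stands fully down in the well and the lid is shut and latched, its pad back at its starting height of 0.147 m, with every other item left alone.

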